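# Clear the grinder bay, then dose

### The arm

A 6-joint arm with a two-finger parallel gripper is mounted at the origin on the work surface. World frame = base frame: x ahead of the robot, y to its left, z up, the work surface at z = 0. Lengths are in m, angles in rad, forces in N, time in s.
With the tool pointing down it reaches from about 0.225 to 0.875 m from the base axis. Payload 3.4 kg.
Tool frame: the origin (TCP) lies on the centre line of the jaws, within the pads' length; the fingertips stand 22 mm ahead of it and the grasp point (between the pads) lies 3 mm ahead of it; z points along the fingers, y is the direction in which the jaws open and shut (so a half turn about z gives the same grasp; the last joint's range is limited). The gripper opens to 85 mm and grips with 20 to 120 N. Pads are 22 mm wide; open, the fingers measure 114 mm over their backs; the gripper's body (76 mm by 85 mm) begins 54 mm behind the grasp point. The pads swing forward as they close: fully open they stand 13 mm farther back than shut.
Start: joints at [-1.351, 0.276, 1.505, -0, 1.361, -0.121], TCP at [0.192, -0.542, 0.253] pointing down, gripper open.
Joint ranges: [-2.89, 2.89], [-0.75, 2.08], [0.22, 2.7], [-1.18, 4.32], [0.11, 2.71], [-2.7, 2.7]. Speed limits (rad/s): [2.57, 2.57, 3.14, 3.14, 3.14, 3.14].

### API

Orientations are given as a 3x3 rotation matrix whose columns are the frame's x, y, z axes.
In Python, from cell import sense, optics, order gives the robot as it stands.
- The arm moves only by the shell command python3 -m creep 'ROWS' [FORCE]. ROWS is JSON, a list that holds one entry, the list of rows, each a list of 7 numbers: the turn, a rotation vector about the tool's x, y, z in degrees, then the shift along the tool's x, y, z in m, then the closure in counts, from 0 (fully open) to 255 (shut). In form: [[[rx, ry, rz, dx, dy, dz, jaw], ...]]. A call has 1 to 10 rows; each row is the pose to reach, as a shift and turn from the pose measured when the call began, along the tool's axes at that moment; what a row does not reach only later rows make up. A row lasts 1/10 s, in which the tool goes at most 50 mm and 8.59 degrees, less where a joint would pass 70% of its speed; a pose out of reach is approached as far as the arm can. A call with a gripper value outside its range is refused whole. The fingers move at their own pace and stop on an object; FORCE is the grip in N (left out, the last holds). Time passes only in rows, so rows that repeat a pose let the fingers close. It gives the time, the measured TCP pose, the force and the opening at its end, in the units of the state.
- sense(): the state, without advancing time (a new reading comes with each control period).
- optics.get_image(name): name is "scene" or "top" or "wrist"; returns a dict with "image" (400x640x3 uint8, blue, green, red), "fx", "fy", "cx", "cy" (pixels), "cam_to_world" (4x4, takes a point from camera to world coordinates). Camera axes: x right, y up, looking along -z (the intrinsics and any distortion apply to the point x, -y, -z); pixel columns grow to the right and rows downward; lengths in m; the calibration is good to about 2 mm. A picture is of the moment at which its call begins. There is no depth.
- order.finish_job(): hands the job in, once; it reports no verdict.
Trained networks look in the newest picture that a camera, given by its name, has taken for a name from the list of things; names that differ only in an ending like _2 or _b are one class to them, and where a whole thing is asked for, a point or a joint stands for the part that bears it (a point fixed in the world has none). Each returns a list of dicts, best first, with "conf" (0 to 1); they miss things now and then, are a little off and sometimes report something else, mostly with a low value. They report only what shows in the picture. A call takes as long as a camera call. They do not tell look-alikes from the thing itself.
- optics.boxes_of(camera, name): "location" ([x, y, z] in m, in the coordinates of the camera as it stood for that picture, good to about 4 mm: the middle of the surface that is visible of it).
- optics.silhouettes(camera, name): "mask" (400x640 bool, what is visible of it).
- optics.pinpoint(camera, name): "location" ([x, y, z] in m, in the coordinates of the camera as it stood for that picture, good to about 4 mm: a listed point, or the origin of a listed thing).
The state is a dict: "time_s": time; "joints": joint angles; "joint_vel": joint speeds; "tau": joint torques, N m; "eef_pos": TCP position; "orientation": TCP orientation; "wrist_force": force on the tool from outside, world axes, zero at the start; "moment": the same for the moment, N m; "grip_width": finger opening in m.
Only numpy, scipy, OpenCV 4.12 (cv2) and the standard library are available. Lean on these libraries where they do the work, as an engineer would, in place of code of your own. Each camera call takes 0.05 s, during which the arm holds its last target.

### The job

The broken brush handle in front of the grinder is scrap: without picking it up, push it off the far edge of the tile slab so that it drops into the steel tray below. Then slide the steel dosing cup along the slab, without lifting or tipping it, in under the grinder's spout until the cup itself has pressed the grinder's front button all the way in, and leave it standing there; do not touch the button with the gripper, and leave everything else where it stands.

Things in the scene. Friction and masses are not known exactly. Their poses are not given: they have to be found in the camera images.
- slab: Pale tile slab on low steel feet, 340 mm (its x) by 960 mm (its y), 25 mm thick; its top is a level surface 90 mm above the work surface. Origin: on the work surface below the slab's centre; x points away from the robot, so the far edge is at x = +170 mm of this frame.
- grinder: Stainless coffee grinder, fixed, 120 mm wide, 340 high, at the slab's right end, facing left. Origin: on the slab's top below the spout; its front points along its own -x. Column face at x = +26 mm; head overhangs to x = -12 mm from 150 mm up; spout 24 mm across, its end 108 mm up. With the button fully in, the cup's centre is at about x = -14 mm, y = 0.
- button (a joint): Travel of the grinder's front button: 0 = out, 0.010 m = fully in against its stop. It moves along the grinder's +x, takes about 3 N, and stays where it is pushed (no spring).
- button_face (a point): Centre of the button's front face: a dark steel plate 56 mm wide and 34 mm high on the column below the spout, its centre 35 mm above the slab and at y = 0 of the grinder; at x = +14 mm of the grinder when out, +24 mm when in.
- cup: Open round steel dosing cup, 76 mm across at the rim, 72 mm at the foot, 70 mm high, wall 3 mm, about 180 g, no handle; stands on the slab 310 to 350 mm in front of the grinder. Origin: centre of its underside. Two fingers set 50 mm apart and pushed against its side cradle it so that it does not slip off sideways.
- handle: Black plastic brush handle without its brush, a flat bar 140 mm long (its x), 24 mm wide (its y), 16 mm high, about 50 g, lying flat on the slab between the cup and the grinder, pointing roughly at the grinder. Origin: centre of its underside.
- bin: Dark steel scrap tray, fixed, open on top, 160 mm (its x) by 360 mm (its y), 55 mm high, walls 5 mm; stands on the work surface beyond the slab's far edge, its near wall tucked 15 mm under the slab's edge. Origin: centre of its underside. It covers the whole stretch of edge beyond the handle's lane.
- moka_base: Bystander: eight-sided aluminium moka pot base, 70 mm across, 64 mm high, near the slab's near edge. Origin: centre of its underside.
- tamper: Bystander: steel tamper, 58 mm across, 78 mm high, beside the grinder on the robot's side. Origin: centre of its underside.
- saucer: Bystander: white porcelain saucer, 130 mm across, 18 mm high, at the slab's left end. Origin: centre of its underside.
- mug: Bystander: white mug, 72 mm across, 80 mm high, at the slab's left end. Origin: centre of its underside.
- jar: Bystander: glass jar with a steel lid, 68 mm across, 85 mm high, at the slab's left end. Origin: centre of its underside.
Mind the look-alikes: they are no part of the job. Of the things that look like the handle, the middle-sized one is meant.

How it is judged:
On the way, in this order (a step that is already met when the one before it is completed fails the run):
1. the brush handle has dropped into the tray (x of handle in the frame of bin between -0.08 and 0.08 m and y of handle in the frame of bin between -0.18 and 0.18 m and height (world z) of handle below 0.05 m), for 0.2 s.
2. the cup stands under the spout with the button pressed in (value of joint button above 0.007 m and y of cup in the frame of grinder between -0.016 and 0.016 m and x of cup in the frame of grinder between -0.026 and 0.02 m and angle between cup's own z axis and vertical below 0.1 rad), for 0.2 s.
At the end, for the whole second after the job is handed in: Handle at rest in the tray (origin inside its outline, under 50 mm above the work surface). Button in by over 7 of 10 mm. Cup upright (0.1 rad), at rest, its centre within 16 mm sideways of the spout axis and from 26 mm in front to 20 mm behind it (all of step 1 and all of step 2 and linear speed of each of cup, handle below 0.02 m/s); the robot touches nothing.
It fails at once if the cup is lifted more than 12 mm off the slab (z of cup in the frame of slab above 0.102 m).
It fails at once if the cup is tipped by more than 0.35 rad (angle between cup's own z axis and vertical above 0.35 rad).
It fails at once if the handle is picked up (more than 40 mm above the slab) (z of handle in the frame of slab above 0.13 m).
It fails at once if the gripper touches the button (contact force between the fingers and button above 0.5 N).
It fails at once if the moka base, tamper, saucer, mug or jar is moved by more than 30 mm (distance of any of moka_base, tamper, saucer, mug, jar from where it was at the start of the episode above 0.03 m).
It also fails if it takes over 58 s, if anything falls off the work surface, if the arm or the gripper's body presses on something with over 40 N, if the wrist force passes 120 N, or if a joint passes its speed limit or range.

## Working session

There is one attempt and no reset: what is moved stays moved. The work goes in short steps, Python scripts to look and compute and a shell command to move; the robot and the scene stay as the last step left them, time stands still between calls to the robot, and variables do not carry over. Pictures are saved under pics/ and viewed, and the job is handed in when it is done.

```bash
mkdir -p pics; cat > h.py <<'E'
import numpy as np, cv2
from cell import sense, optics, order
def shot(n,f):
    d=optics.get_image(n); cv2.imwrite('pics/'+f,d['image']); return d
def w(d,p):
    return (np.array(d['cam_to_world'])@np.r_[p,1])[:3]
E
python3 - <<'E'
from h import *
s=sense(); print(s)
for n in ['scene','top','wrist']:
    d=shot(n,n+'0.png'); print(n,np.round(d['cam_to_world'],3).tolist(),d['fx'],[k for k in d])
    if n=='wrist': continue
    for o in ['slab','grinder','button_face','cup','handle','bin','moka_base','tamper','saucer','mug','jar']:
        for r in optics.pinpoint(n,o)[:4]: print(o,np.round(w(d,r['location']),3),round(r['conf'],2))
E
```

```text
{'time_s': 0.0, 'joints': array([-1.35100606e+00,  2.76618487e-01,  1.50615145e+00, -3.61085664e-05,
        1.36070242e+00, -1.20984540e-01]), 'joint_vel': array([ 6.56954587e-05,  3.58263976e-04, -5.16098181e-04,  7.59927646e-04,
        1.39875175e-03,  1.78567322e-03]), 'tau': array([-8.88516497e-04, -4.16780126e+01, -2.45808023e+01, -2.24753830e-04,
        1.09856244e-02, -1.82790836e-05]), 'eef_pos': array([ 0.19205766, -0.54144936,  0.25241899]), 'orientation': array([[ 9.42493508e-01,  3.34224161e-01, -4.44285873e-04],
       [ 3.34224402e-01, -9.42491757e-01,  1.82677808e-03],
       [ 1.91817600e-04, -1.87021767e-03, -9.99998233e-01]]), 'wrist_force': array([ 0.69944742, -0.08971655, -0.26385356]), 'moment': array([ 0.0285782 ,  0.04533801, -0.02018268]), 'grip_width': 0.08556277374060586}
scene [[0.517, -0.776, 0.361, 0.929], [0.856, 0.473, -0.208, -0.201], [-0.009, 0.417, 0.909, 1.212], [0.0, 0.0, 0.0, 1.0]] 406.9011977964031 ['image', 'fx', 'fy', 'cx', 'cy', 'cam_to_world']
slab [ 0.509 -0.018  0.001] 0.83
grinder [ 0.547 -0.239  0.089] 0.69
grinder [0.393 0.302 0.093] 
[... 536 characters left out ...]
6 -0.001] 0.79
grinder [ 0.545 -0.239  0.087] 0.79
button_face [ 0.545 -0.251  0.122] 0.46
cup [0.39  0.308 0.088] 0.62
cup [0.539 0.101 0.09 ] 0.57
handle [ 0.253 -0.349 -0.005] 0.74
handle [0.38  0.414 0.085] 0.61
handle [0.187 0.327 0.001] 0.58
handle [ 0.572 -0.059  0.088] 0.56
bin [ 0.74  -0.087 -0.005] 0.65
moka_base [ 0.38  -0.146  0.087] 0.97
tamper [ 0.384 -0.374  0.086] 0.87
saucer [0.532 0.362 0.086] 0.78
saucer [ 0.386 -0.374  0.086] 0.71
mug [0.38  0.414 0.088] 0.89
jar [0.39  0.306 0.091] 0.83
wrist [[0.333, 0.892, 0.305, 0.271], [-0.943, 0.315, 0.108, -0.514], [0.0, -0.324, 0.946, 0.374], [0.0, 0.0, 0.0, 1.0]] 278.6884290975039 ['image', 'fx', 'fy', 'cx', 'cy', 'cam_to_world']
```

View pics/scene0.png

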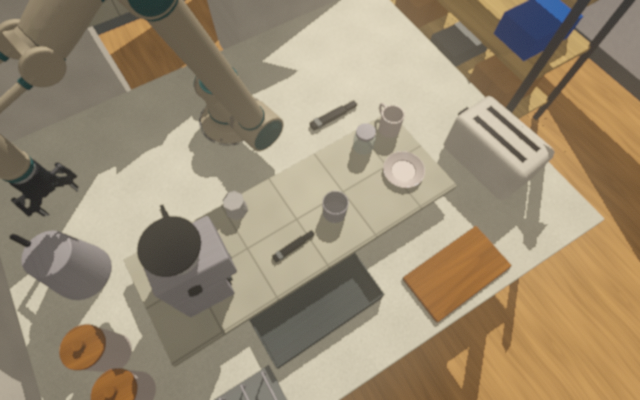

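View pics/top0.png

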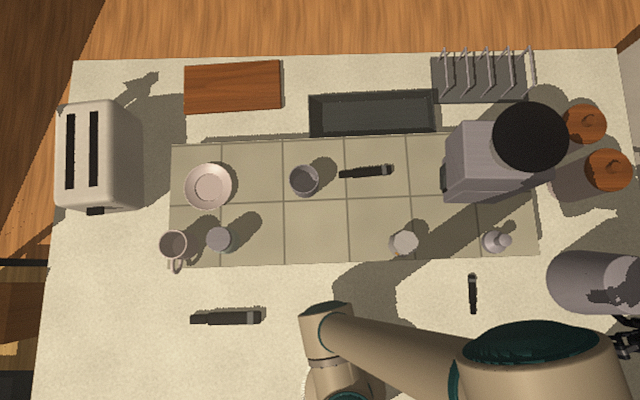

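The slab handle is at top (366,171), between the cup (304,180) and the grinder's button (443,177). The tray is at (372,113), beyond the far edge. Next I'll measure yaws and extents from the masks.

```bash
cat >> h.py <<'E'
def ray(d,uv,z):
    M=np.array(d['cam_to_world']); uv=np.atleast_2d(uv).astype(float)
    r=np.c_[(uv[:,0]-d['cx'])/d['fx'],-(uv[:,1]-d['cy'])/d['fy'],-np.ones(len(uv))]@M[:3,:3].T
    o=M[:3,3]; return o+r*((z-o[2])/r[:,2])[:,None]
def rect(pts):
    (c,s,a)=cv2.minAreaRect((pts[:,:2]*1000).astype(np.float32)); return np.round(c,1),np.round(s,1),round(a,1)
E
python3 - <<'E'
from h import *
for n in ['top','scene']:
    d=optics.get_image(n)
    for o,z in [('handle',.1),('slab',.09),('bin',.055),('cup',.16)]:
        for r in optics.silhouettes(n,o)[:4]:
            v,u=np.nonzero(r['mask']); 
            if len(u)<20: continue
            print(n,o,round(r['conf'],2),u.mean().round(),v.mean().round(),rect(ray(d,np.c_[u,v],z)))
d=optics.get_image('top')
im=d['image'][100:280,160:560]; cv2.imwrite('pics/topz.png',cv2.resize(im,(800,360),interpolation=cv2.INTER_CUBIC))
E
```

```text
top handle 0.88 227.0 318.0 (array([199.9, 300.2]), array([ 34. , 181.5]), 1.0)
top handle 0.86 365.0 171.0 (array([571. , -56.8]), array([ 26.1, 139.5]), 5.1)
top handle 0.64 471.0 293.0 (array([ 256.1, -312.6]), array([18. , 93.8]), 89.0)
top slab 0.67 339.0 203.0 (array([505. , -10.1]), array([341.6, 961.2]), 1.6)
top bin 0.88 370.0 113.0 (array([756., -83.]), array([136. , 359.1]), 1.5)
top cup 0.77 303.0 180.0 (array([534.6, 102.2]), array([72.4, 84.4]), 89.7)
top cup 0.47 365.0 171.0 (array([555.3, -51. ]), array([ 24.3, 130.9]), 4.8)
scene handle 0.57 291.0 247.0 (array([567.4, -62.7]), array([ 34.8, 140.7]), 9.4)
scene handle 0.37 163.0 210.0 (array([ 271.1, -339.4]), array([44.7, 15.3]), 0.5)
scene slab 0.91 296.0 234.0 (array([508.4, -14.7]), array([350. , 962.1]), 1.8)
scene bin 0.86 315.0 310.0 (array([750.2, -88.2]), array([153.8, 360.1]), 1.2)
scene bin 0.52 390.0 119.0 (array([337.9, 458.8]), array([ 90.5, 141. ]), 53.6)
scene bin 0.52 364.0 138.0 (array([348.2, 340.5]), array([ 67.4, 125.4]), 55.3)
scene bin 0.29 404.0 169.0 (array([516.9, 383.2]), array([130.4, 126.5]), 58.6)
scene cup 0.92 335.0 206.0 (array([549.8,  91.7]), array([74.2, 99.7]), 58.3)
```

View pics/topz.png

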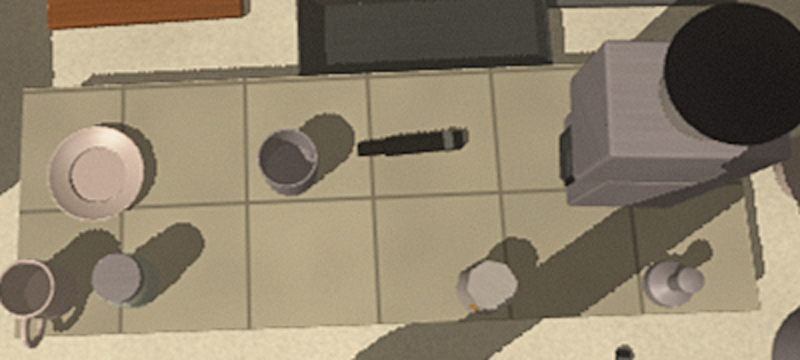

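```bash
python3 -m creep '[[[0,0,14.5,0.245,-0.391,-0.02,105],[0,0,14.5,0.245,-0.391,-0.02,105],[0,0,14.5,0.245,-0.391,-0.02,105],[0,0,14.5,0.245,-0.391,-0.02,105],[0,0,14.5,0.245,-0.391,-0.02,105],[0,0,14.5,0.245,-0.391,-0.02,105],[0,0,14.5,0.245,-0.391,-0.02,105],[0,0,14.5,0.245,-0.391,-0.02,105],[0,0,14.5,0.245,-0.391,-0.02,105],[0,0,14.5,0.245,-0.391,-0.02,105]]]' 30
```

```text
time_s: 2.8
eef_pos: [0.2922, -0.087, 0.2737]
orientation: [[0.996, 0.094, 0.002], [0.094, -0.996, 0.002], [0.002, -0.002, -1.0]]
wrist_force: [0.1, -2.0, -0.3]
grip_width: 0.0506
```

```bash
python3 -m creep '[[[0,0,0,0.23,-0.002,0,105],[0,0,0,0.23,-0.002,0,105],[0,0,0,0.23,-0.002,0,105],[0,0,0,0.23,-0.002,0,105],[0,0,0,0.23,-0.002,0,105],[0,0,0,0.23,-0.002,0.06,105],[0,0,0,0.23,-0.002,0.114,105],[0,0,0,0.23,-0.002,0.114,105],[0,0,0,0.23,-0.002,0.114,105]]]'
python3 - <<'E'
from h import *
d=shot('wrist','w1.png'); d=shot('top','t1.png');d=shot('scene','s1.png')
cv2.imwrite('pics/s1z.png',cv2.resize(d['image'][130:330,140:440],(800,533)))
E
```

```text
time_s: 3.7
eef_pos: [0.5192, -0.0626, 0.1572]
orientation: [[0.996, 0.094, -0.005], [0.094, -0.996, 0.004], [-0.005, -0.004, -1.0]]
wrist_force: [0.1, -0.2, 0.2]
grip_width: 0.0499
```

View pics/w1.png

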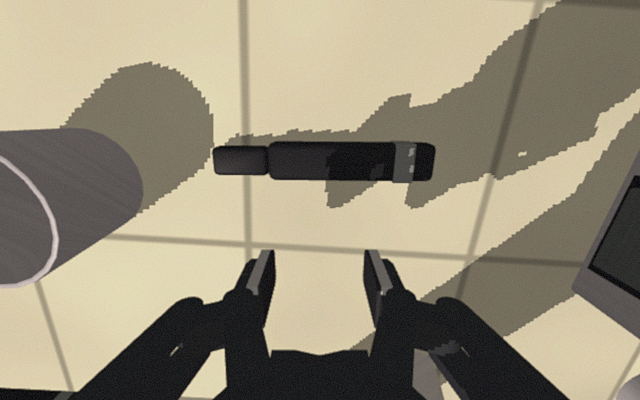

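View pics/s1z.png

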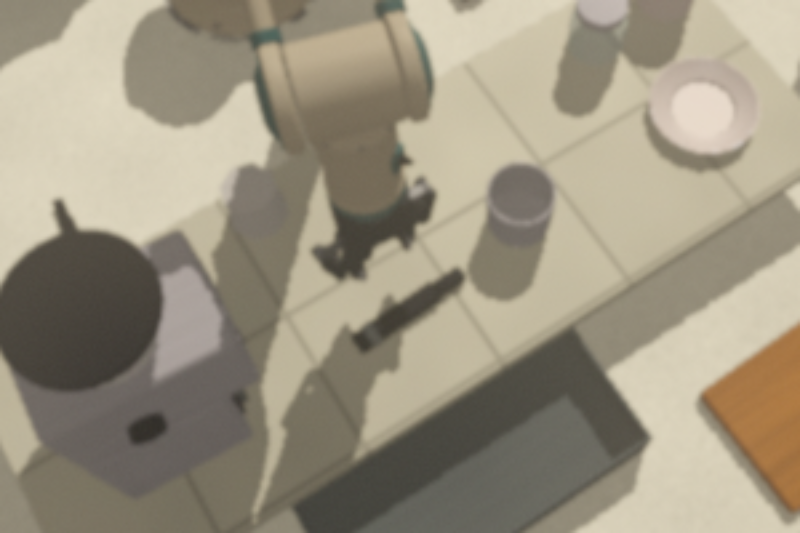

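The wrist view shows the handle spanning pixels 213–435, centred on the jaws (fingers at 262 and 375) and clear ahead of them. I'll descend next.

```bash
python3 -m creep '[[[0,0,0,0,0,0.02,105],[0,0,0,0,0,0.036,105],[0,0,0,0,0,0.036,105],[0,0,0,0,0,0.036,105]]]'
python3 -m creep '[[[0,0,0,0,0,0.002,105],[0,0,0,0,0,0.004,105],[0,0,0,0,0,0.004,105]]]'
```

```text
time_s: 4.25
eef_pos: [0.5235, -0.0638, 0.1271]
orientation: [[0.996, 0.094, 0.007], [0.094, -0.996, 0.0], [0.007, 0.0, -1.0]]
wrist_force: [0.3, -0.8, -0.8]
grip_width: 0.0504
time_s: 4.55
eef_pos: [0.5238, -0.0639, 0.1235]
orientation: [[0.996, 0.094, 0.008], [0.094, -0.996, 0.0], [0.008, 0.001, -1.0]]
wrist_force: [-0.1, -0.8, 0.4]
grip_width: 0.0501
```

```bash
python3 - <<'E'
from h import *
d=shot('wrist','w2.png'); print(sense()['wrist_force'])
E
```

```text
[-0.25965351  0.38605459  0.78268427]
```

View pics/w2.png

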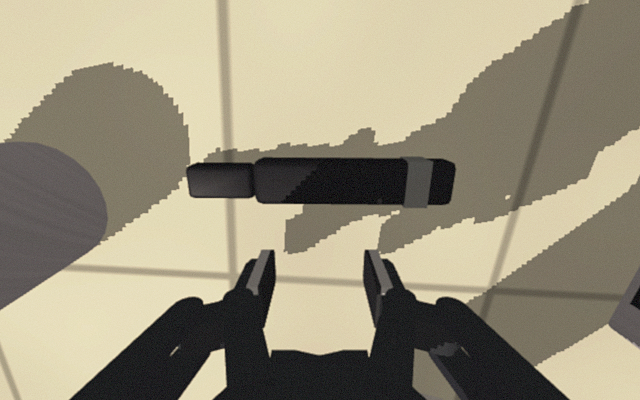

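```bash
python3 -m creep '[[[0,0,0,0,0,0.002,105],[0,0,0,0,0,0.004,105],[0,0,0,0,0,0.006,105],[0,0,0,0,0,0.006,105]]]'
```

```text
time_s: 5.0
eef_pos: [0.5234, -0.0638, 0.117]
orientation: [[0.996, 0.094, 0.007], [0.094, -0.996, 0.0], [0.007, 0.0, -1.0]]
wrist_force: [0.1, -0.0, 0.5]
grip_width: 0.05
```

```bash
python3 -m creep '[[[0,0,0,0,0,0.001,105],[0,0,0,0,0,0.002,105],[0,0,0,0,0,0.003,105],[0,0,0,0,0,0.003,105]]]'
```

```text
time_s: 5.4
eef_pos: [0.5233, -0.0637, 0.1138]
orientation: [[0.996, 0.094, 0.006], [0.094, -0.996, 0.001], [0.007, 0.0, -1.0]]
wrist_force: [-0.0, -0.3, -0.8]
grip_width: 0.0501
```

```bash
python3 -m creep '[[[0,0,0,0.01,0,0,105],[0,0,0,0.02,0,0,105],[0,0,0,0.03,0,0,105],[0,0,0,0.04,0,0,105],[0,0,0,0.05,0,0,105],[0,0,0,0.06,0,0,105],[0,0,0,0.07,0,0,105],[0,0,0,0.08,0,0,105],[0,0,0,0.08,0,0,105]]]'
python3 - <<'E'
from h import *
d=shot('wrist','w3.png')
E
```

```text
time_s: 6.3
eef_pos: [0.6048, -0.0562, 0.1143]
orientation: [[0.996, 0.094, 0.008], [0.094, -0.996, 0.0], [0.008, 0.0, -1.0]]
wrist_force: [0.8, -0.4, 0.3]
grip_width: 0.0505
```

View pics/w3.png

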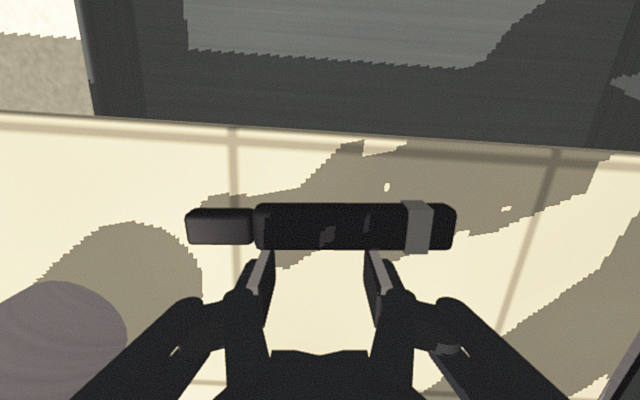

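The fingers now push the handle square on (it spans pixels 186–456), and the far edge is ahead at row ~125. I'll keep going over it.

```bash
python3 -m creep '[[[0,0,0,0.012,0,0,105],[0,0,0,0.024,0,0,105],[0,0,0,0.036,0,0,105],[0,0,0,0.048,0,0,105],[0,0,0,0.06,0,0,105],[0,0,0,0.072,0,0,105],[0,0,0,0.084,0,0,105],[0,0,0,0.096,0,0,105],[0,0,0,0.105,0,0,105],[0,0,0,0.105,0,0,105]]]'
python3 - <<'E'
from h import *
d=shot('wrist','w4.png');d=shot('scene','s4.png')
for r in optics.pinpoint('scene','handle')[:4]: print(np.round(w(d,r['location']),3),round(r['conf'],2))
E
```

```text
time_s: 7.35
eef_pos: [0.7097, -0.0462, 0.1147]
orientation: [[0.996, 0.094, 0.008], [0.094, -0.996, 0.0], [0.008, 0.0, -1.0]]
wrist_force: [-0.3, 0.4, -0.4]
grip_width: 0.0506
[ 0.188  0.323 -0.001] 0.79
[ 0.247 -0.351 -0.001] 0.54
[ 0.7   -0.052  0.017] 0.46
[0.393 0.3   0.094] 0.32
```

View pics/w4.png

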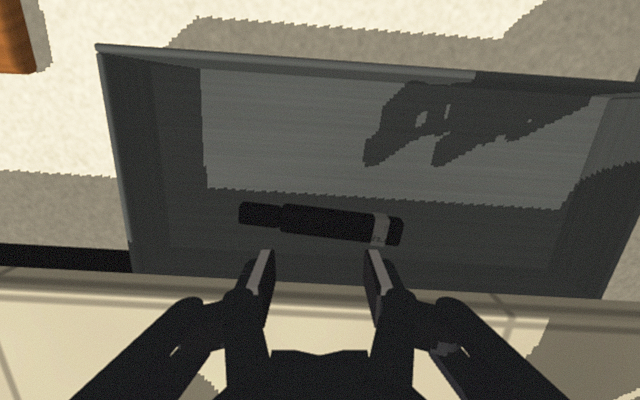

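View pics/s4.png

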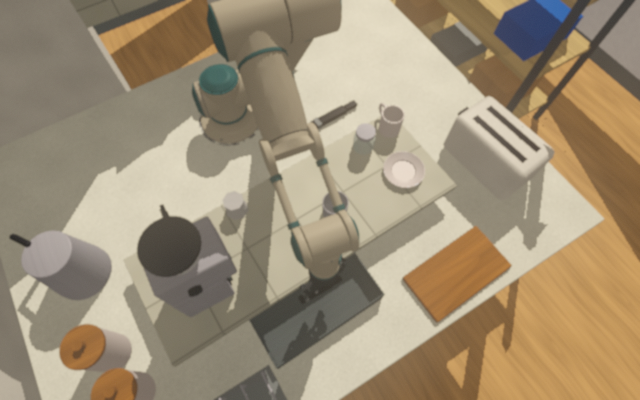

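The handle lies flat in the tray (wrist pixels 238–403, row ~224). Next I'll lift and go behind the cup.

```bash
python3 -m creep '[[[0,0,0,0,0,-0.05,105],[0,0,0,0,0,-0.1,105],[0,0,0,0,0,-0.15,105],[0,0,-20,-0.146,-0.261,-0.16,105],[0,0,-40,-0.146,-0.261,-0.16,105],[0,0,-60,-0.146,-0.261,-0.16,105],[0,0,-86,-0.146,-0.261,-0.16,105],[0,0,-86,-0.146,-0.261,-0.16,105],[0,0,-86,-0.146,-0.261,-0.16,105],[0,0,-86,-0.146,-0.261,-0.16,105]]]'
python3 -m creep '[[[0,0,0,0,0,0,105],[0,0,0,0,0,0,105]]]'
```

```text
time_s: 8.5
eef_pos: [0.5321, 0.2042, 0.2748]
orientation: [[0.403, 0.915, 0.004], [0.915, -0.403, 0.004], [0.005, 0.002, -1.0]]
wrist_force: [1.0, -0.3, 1.1]
grip_width: 0.0503
time_s: 8.7
eef_pos: [0.5313, 0.2043, 0.2751]
orientation: [[0.405, 0.914, 0.004], [0.914, -0.405, 0.004], [0.005, 0.002, -1.0]]
wrist_force: [1.0, -0.2, -0.0]
grip_width: 0.0503
```

```bash
python3 -m creep '[[[0,0,-8,0,0,0,105],[0,0,-16,0,0,0,105],[0,0,-25,0,0,0,105],[0,0,-25,0,0,0,105]]]'
python3 -m creep '[[[0,-8,0,0,0,0,105],[0,-16,0,0,0,0,105],[0,-22,0,0,0,0,105],[0,-22,0,0,0,0,105],[0,-22,0,0,0,0,105]]]'
python3 - <<'E'
from h import *
print(sense()['joints'])
for n in ['top','scene','wrist']:
    d=shot(n,n[0]+'5.png')
    for o in ['grinder','button_face','cup','tamper','moka_base']:
        for r in optics.pinpoint(n,o)[:2]: print(n,o,np.round(w(d,r['location']),3),round(r['conf'],2))
E
```

```text
time_s: 9.1
eef_pos: [0.5319, 0.2031, 0.2749]
orientation: [[-0.015, 1.0, 0.003], [1.0, 0.015, 0.003], [0.003, 0.003, -1.0]]
wrist_force: [-0.3, -0.0, -0.2]
grip_width: 0.0501
time_s: 9.6
eef_pos: [0.532, 0.2031, 0.2742]
orientation: [[-0.011, 1.0, 0.008], [0.929, 0.013, -0.371], [-0.371, 0.003, -0.929]]
wrist_force: [-0.0, 0.1, 0.1]
grip_width: 0.0504
[ 0.44596961  0.35137363  1.40154974 -0.34445815  1.55288375  0.46809847]
top grinder [ 0.546 -0.235  0.086] 0.98
top button_face [ 0.546 -0.25   0.124] 0.69
top cup [0.541 0.104 0.091] 0.94
top tamper [ 0.387 -0.373  0.085] 0.97
top moka_base [ 0.377 -0.144  0.087] 0.82
scene grinder [ 0.548 -0.238  0.088] 0.57
scene cup [0.543 0.101 0.092] 0.72
scene moka_base [ 0.378 -0.149  0.087] 0.89
wrist grinder [ 0.547 -0.242  0.095] 0.89
wrist button_face [ 0.545 -0.254  0.126] 0.86
wrist cup [0.54  0.093 0.094] 0.88
wrist moka_base [ 0.741 -0.089 -0.005] 0.56
```

View pics/t5.png

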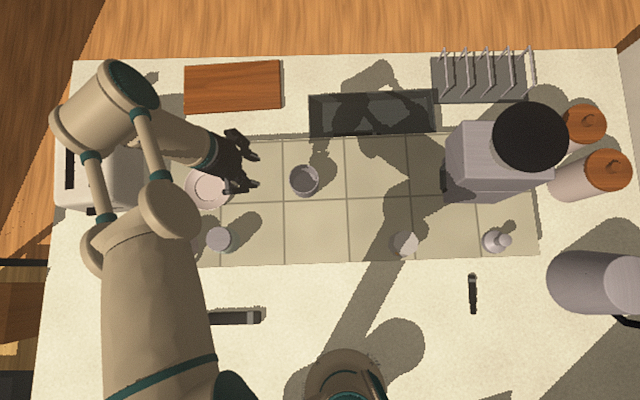

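View pics/s5.png

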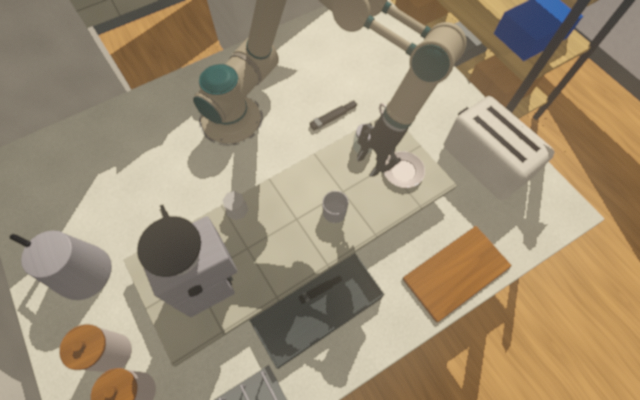

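View pics/w5.png

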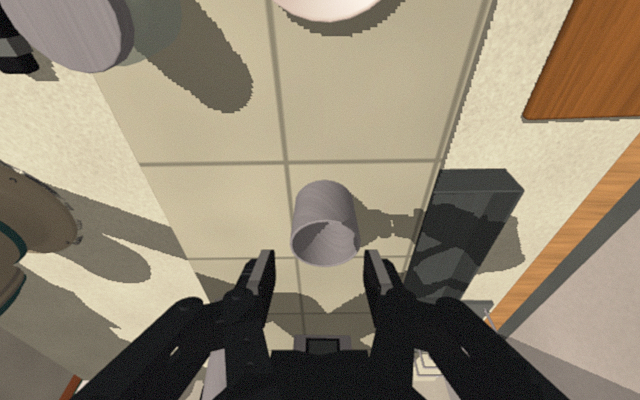

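```bash
python3 -m creep '[[[0,0,0,0.016,0.009,0.04,105],[0,0,0,0.032,0.009,0.08,105],[0,0,0,0.048,0.009,0.121,105],[0,0,0,0.048,0.009,0.121,105],[0,0,0,0.048,0.009,0.121,105]]]'
python3 - <<'E'
from h import *
d=shot('wrist','w6.png')
E
```

```text
time_s: 11.0
eef_pos: [0.5414, 0.2028, 0.1449]
orientation: [[-0.014, 1.0, 0.008], [0.928, 0.016, -0.373], [-0.373, 0.002, -0.928]]
wrist_force: [0.9, 0.7, 0.1]
grip_width: 0.0498
```

View pics/w6.png

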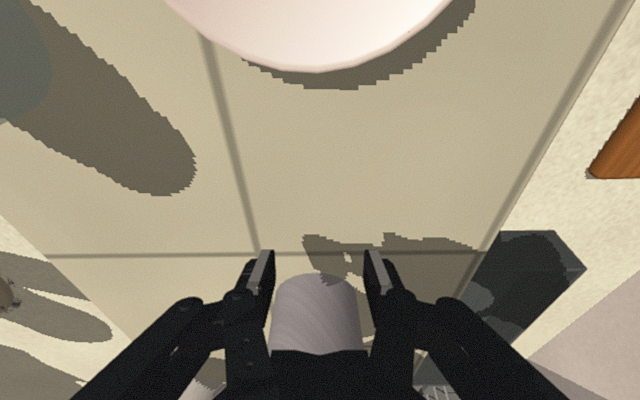

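The cup sits centred between the fingers (pixels 272–362, fingers at 262 and 375). I'll push along -y in steps.

```bash
python3 -m creep '[[[0,0,0,-0.0093,0,0.0037,105],[0,0,0,-0.0186,0,0.0075,105],[0,0,0,-0.0278,0,0.0112,105],[0,0,0,-0.0371,0,0.0149,105],[0,0,0,-0.0464,0,0.0187,105],[0,0,0,-0.051,0,0.0205,105],[0,0,0,-0.0557,0,0.0224,105],[0,0,0,-0.0603,0,0.0242,105],[0,0,0,-0.065,0,0.0261,105],[0,0,0,-0.0696,0,0.028,105]]]'
python3 - <<'E'
from h import *
print(sense()['eef_pos'])
for n in ['wrist','top','scene']:
    d=shot(n,n[0]+'7.png')
    for r in optics.pinpoint(n,'cup')[:2]: print(n,np.round(w(d,r['location']),3),round(r['conf'],2))
E
```

```text
time_s: 12.05
eef_pos: [0.5437, 0.1283, 0.1462]
orientation: [[-0.013, 1.0, 0.011], [0.929, 0.016, -0.371], [-0.371, 0.006, -0.929]]
wrist_force: [0.4, 2.4, 0.8]
grip_width: 0.0507
[0.54371404 0.12827875 0.14620416]
wrist [0.545 0.083 0.094] 0.95
top [0.545 0.09  0.092] 0.94
scene [0.548 0.086 0.09 ] 0.82
```

View pics/w7.png

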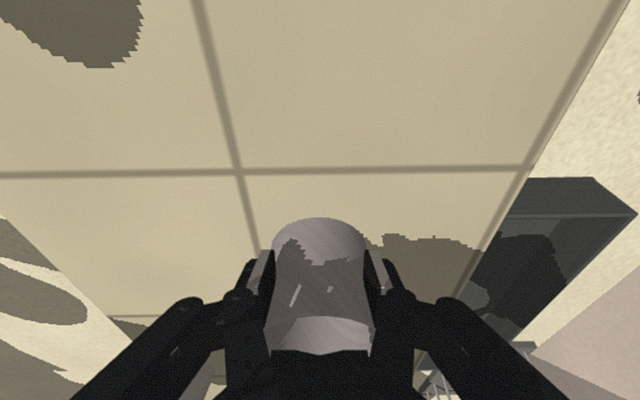

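View pics/t7.png

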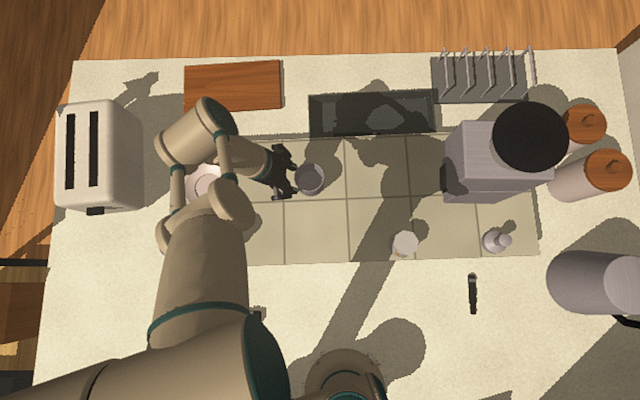

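The cup is cradled upright at y≈0.086 (wrist pixels 265–370, top view (310,178)). I'll continue.

```bash
python3 -m creep '[[[0,0,0,-0.0093,0,0.0037,105],[0,0,0,-0.0186,0,0.0075,105],[0,0,0,-0.0278,0,0.0112,105],[0,0,0,-0.0371,0,0.0149,105],[0,0,0,-0.0464,-0.001,0.0187,105],[0,0,0,-0.0557,-0.001,0.0224,105],[0,0,0,-0.065,-0.001,0.0261,105],[0,0,0,-0.0743,-0.001,0.0299,105],[0,0,0,-0.0836,-0.001,0.0336,105],[0,0,0,-0.0929,-0.001,0.0371,105]]]'
python3 -m creep '[[[0,0,0,-0.0093,0,0.0037,105],[0,0,0,-0.0186,0,0.0075,105],[0,0,0,-0.0278,0,0.0112,105],[0,0,0,-0.0371,0,0.0149,105],[0,0,0,-0.0464,-0.001,0.0187,105],[0,0,0,-0.0557,-0.001,0.0224,105],[0,0,0,-0.065,-0.001,0.0261,105],[0,0,0,-0.0743,-0.001,0.0299,105],[0,0,0,-0.0836,-0.001,0.0336,105],[0,0,0,-0.0929,-0.001,0.0371,105]]]'
python3 - <<'E'
from h import *
s=sense();print(s['eef_pos'],s['joints'])
for n in ['wrist','top','scene']:
    d=shot(n,n[0]+'8.png')
    for r in optics.pinpoint(n,'cup')[:2]: print(n,np.round(w(d,r['location']),3),round(r['conf'],2))
    for r in optics.pinpoint(n,'grinder')[:1]: print(n,np.round(w(d,r['location']),3),round(r['conf'],2))
cv2.imwrite('pics/s8z.png',cv2.resize(d['image'][130:330,100:400],(800,533)))
E
```

```text
time_s: 13.35
eef_pos: [0.5443, 0.0273, 0.1463]
orientation: [[-0.013, 1.0, 0.011], [0.928, 0.016, -0.372], [-0.372, 0.006, -0.928]]
wrist_force: [-0.1, 0.5, -0.9]
grip_width: 0.0502
time_s: 14.35
eef_pos: [0.5449, -0.0736, 0.1463]
orientation: [[-0.013, 1.0, 0.011], [0.928, 0.016, -0.372], [-0.372, 0.005, -0.928]]
wrist_force: [-0.5, 1.5, -0.7]
grip_width: 0.0504
[ 0.54487482 -0.0735795   0.14630604] [-0.02907394  0.33670938  1.76977317 -0.44055796  1.05574775  0.17975159]
wrist [ 0.549 -0.118  0.093] 0.95
top [ 0.545 -0.115  0.089] 0.72
top [ 0.543 -0.238  0.085] 0.66
scene [ 0.547 -0.115  0.09 ] 0.61
scene [ 0.55  -0.239  0.09 ] 0.63
```

View pics/w8.png

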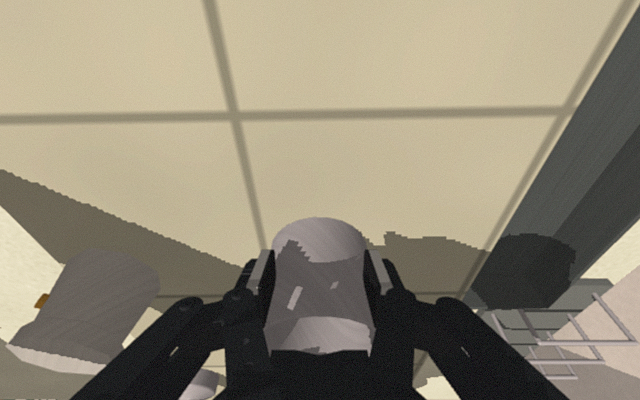

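View pics/s8z.png

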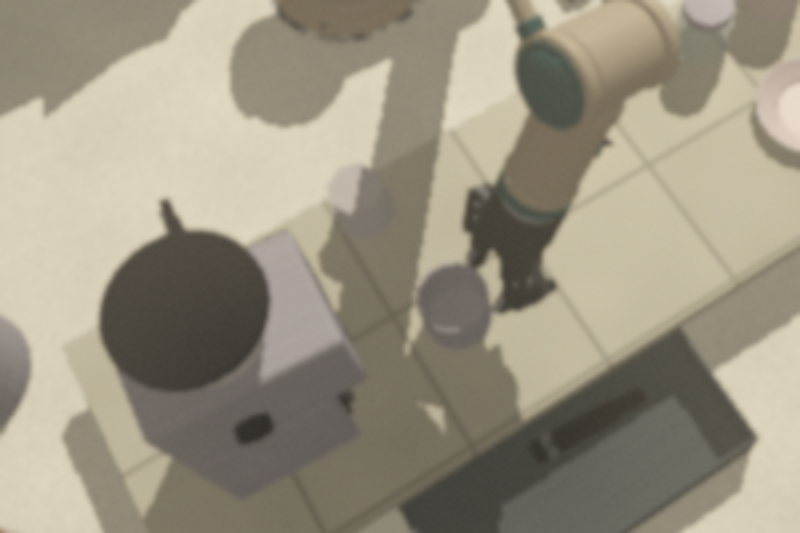

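View pics/t8.png

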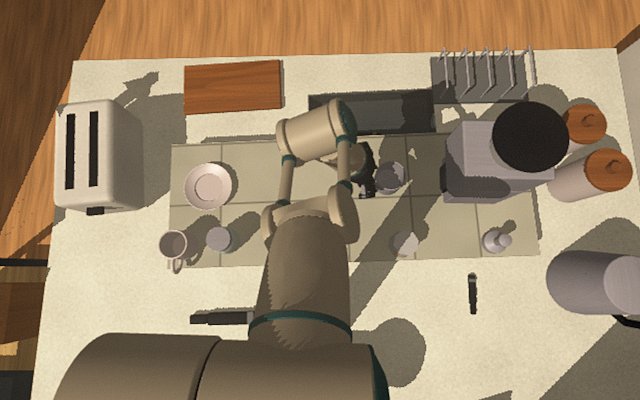

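The cup is upright at about (0.546, -0.116), in line with the spout at x≈0.546, and the arm is well clear of the grinder.

```bash
python3 -m creep '[[[0,0,0,-0.0075,0,0.003,105],[0,0,0,-0.0149,0,0.006,105],[0,0,0,-0.0223,0,0.0089,105],[0,0,0,-0.0298,0,0.0119,105],[0,0,0,-0.0371,0,0.0149,105],[0,0,0,-0.0464,-0.001,0.0187,105],[0,0,0,-0.0539,-0.001,0.0217,105],[0,0,0,-0.0613,-0.001,0.0246,105],[0,0,0,-0.0687,-0.001,0.0276,105],[0,0,0,-0.0743,-0.001,0.0299,105]]]'
python3 -m creep '[[[0,0,0,-0.0028,0,0.0011,105],[0,0,0,-0.0056,0,0.0022,105],[0,0,0,-0.0084,0,0.0034,105],[0,0,0,-0.0111,0,0.0045,105]]]'
python3 - <<'E'
from h import *
s=sense();print(s['wrist_force'])
for n in ['wrist','top','scene']:
    d=shot(n,n[0]+'9.png')
    for r in optics.pinpoint(n,'cup')[:2]: print(n,np.round(w(d,r['location']),3),round(r['conf'],2))
cv2.imwrite('pics/s9z.png',cv2.resize(d['image'][180:330,120:345],(800,533)))
E
```

```text
time_s: 15.8
eef_pos: [0.5453, -0.1533, 0.1462]
orientation: [[-0.013, 1.0, 0.011], [0.928, 0.016, -0.372], [-0.372, 0.006, -0.928]]
wrist_force: [0.1, 1.9, 1.0]
grip_width: 0.0502
time_s: 16.2
eef_pos: [0.5455, -0.1653, 0.1462]
orientation: [[-0.013, 1.0, 0.011], [0.928, 0.016, -0.372], [-0.372, 0.006, -0.928]]
wrist_force: [-0.2, 0.4, 0.4]
grip_width: 0.0506
[-0.15659666  0.44500569  0.41104997]
wrist [ 0.546 -0.213  0.095] 0.61
top [ 0.545 -0.205  0.087] 0.73
scene [ 0.551 -0.209  0.093] 0.59
```

View pics/w9.png

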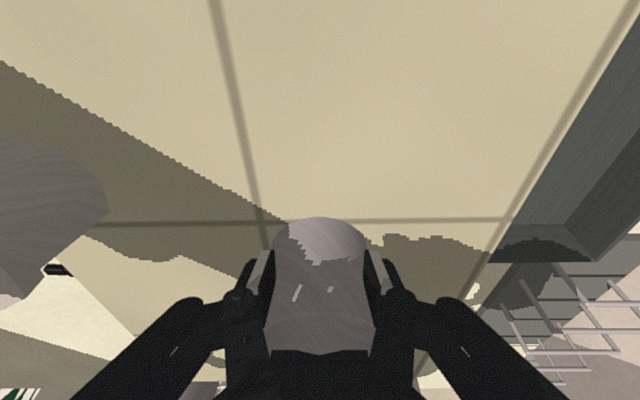

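View pics/s9z.png

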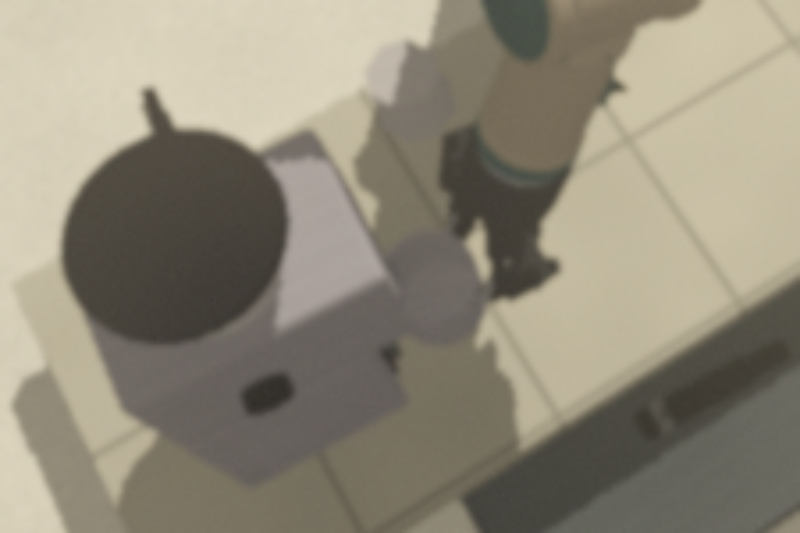

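The cup is still upright and cradled, at y≈-0.207. The button should touch after ~8 mm more, so I'll go slowly and watch the force.

```bash
python3 -m creep '[[[0,0,0,-0.0019,0,0.0007,105],[0,0,0,-0.0037,0,0.0015,105],[0,0,0,-0.0056,0,0.0022,105],[0,0,0,-0.0074,0,0.003,105]]]'
python3 -m creep '[[[0,0,0,-0.0014,0,0.0006,105],[0,0,0,-0.0028,0,0.0011,105],[0,0,0,-0.0028,0,0.0011,105]]]'
python3 -m creep '[[[0,0,0,-0.0014,0,0.0006,105],[0,0,0,-0.0028,0,0.0011,105],[0,0,0,-0.0028,0,0.0011,105]]]'
```

```text
time_s: 16.9
eef_pos: [0.5457, -0.1729, 0.1461]
orientation: [[-0.013, 1.0, 0.011], [0.929, 0.016, -0.371], [-0.371, 0.006, -0.929]]
wrist_force: [-0.1, 5.9, 2.6]
grip_width: 0.0503
time_s: 17.2
eef_pos: [0.5457, -0.1753, 0.1461]
orientation: [[-0.012, 1.0, 0.012], [0.929, 0.015, -0.369], [-0.37, 0.006, -0.929]]
wrist_force: [0.5, 5.7, 1.5]
grip_width: 0.05
time_s: 17.5
eef_pos: [0.5456, -0.1778, 0.1461]
orientation: [[-0.011, 1.0, 0.012], [0.93, 0.015, -0.368], [-0.368, 0.007, -0.93]]
wrist_force: [-0.4, 5.8, 0.5]
grip_width: 0.0499
```

The button is moving under the cup, at ~5 N. Checking that the cup is upright.

```bash
python3 - <<'E'
from h import *
d=shot('wrist','w10.png'); print(sense()['wrist_force'])
E
python3 -m creep '[[[0,0,0,-0.0014,0,0.0006,105],[0,0,0,-0.0028,0,0.0011,105],[0,0,0,-0.0028,0,0.0011,105]]]'
```

```text
[0.29280201 5.31837946 1.17565207]
time_s: 17.85
eef_pos: [0.5456, -0.1803, 0.1461]
orientation: [[-0.011, 1.0, 0.012], [0.93, 0.014, -0.368], [-0.368, 0.007, -0.93]]
wrist_force: [-0.4, 4.7, 1.2]
grip_width: 0.05
```

View pics/w10.png

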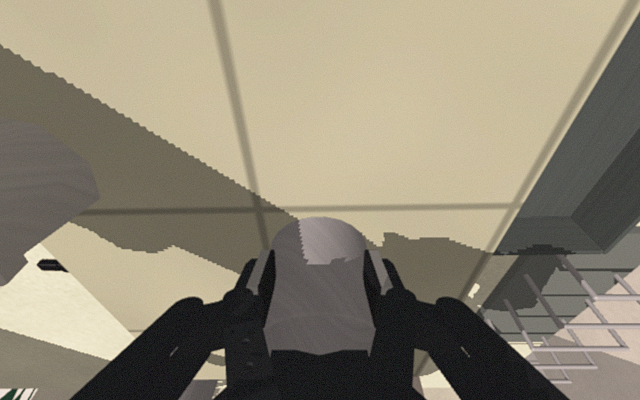

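The cup has kept the same shape between the fingers (pixels 265–370), so it isn't tilting. I'll push on to the stop.

```bash
python3 -m creep '[[[0,0,0,-0.0014,0,0.0006,105],[0,0,0,-0.0028,0,0.0011,105],[0,0,0,-0.0028,0,0.0011,105]]]'
python3 -m creep '[[[0,0,0,-0.001,0,0.0004,105],[0,0,0,-0.0019,0,0.0007,105],[0,0,0,-0.0019,0,0.0007,105]]]'
```

```text
time_s: 18.15
eef_pos: [0.5456, -0.1828, 0.1461]
orientation: [[-0.01, 1.0, 0.012], [0.93, 0.014, -0.367], [-0.367, 0.007, -0.93]]
wrist_force: [-0.8, 5.3, 2.1]
grip_width: 0.05
time_s: 18.45
eef_pos: [0.5456, -0.1832, 0.146]
orientation: [[-0.009, 1.0, 0.012], [0.931, 0.013, -0.364], [-0.364, 0.008, -0.931]]
wrist_force: [-0.1, 9.1, 3.8]
grip_width: 0.0501
```

Travel stopped at y=-0.183 while the force rose from 5 to 9 N, so the button is at its stop. I'll back away.

```bash
python3 -m creep '[[[0,0,0,0.0028,0,-0.0011,105],[0,0,0,0.0065,0,-0.0026,105],[0,0,0,0.014,0,-0.0055,105],[0,0,0,0.028,0,-0.011,105],[0,0,0,0.056,0,-0.022,105],[0,0,0,0.093,0,-0.0365,105],[0,0,0,0.093,0,-0.0365,105],[0,0,0,0.093,0,-0.08,105],[0,0,0,0.093,0,-0.12,105],[0,0,0,0.093,0,-0.12,105]]]'
python3 - <<'E'
from h import *
s=sense();print(s['wrist_force'])
for n in ['wrist','top','scene']:
    d=shot(n,n[0]+'11.png')
    for o in ['cup','button_face','handle','moka_base','tamper','grinder']:
        for r in optics.pinpoint(n,o)[:3]: print(n,o,np.round(w(d,r['location']),3),round(r['conf'],2))
cv2.imwrite('pics/s11z.png',cv2.resize(d['image'][180:330,120:345],(800,533)))
E
```

```text
time_s: 19.45
eef_pos: [0.5465, -0.0516, 0.2293]
orientation: [[-0.008, 1.0, 0.023], [0.931, 0.015, -0.364], [-0.365, 0.019, -0.931]]
wrist_force: [1.2, -0.4, 0.4]
grip_width: 0.0503
[ 1.18255887 -0.37716302  0.36131291]
wrist cup [ 0.548 -0.228  0.096] 0.97
wrist tamper [ 0.546 -0.227  0.095] 0.74
top cup [ 0.548 -0.22   0.09 ] 0.75
top cup [ 0.506 -0.013  0.001] 0.72
top handle [ 0.25  -0.351 -0.003] 0.78
top handle [ 0.188  0.329 -0.   ] 0.58
top moka_base [ 0.377 -0.144  0.088] 0.66
top moka_base [0.533 0.361 0.087] 0.23
top tamper [ 0.386 -0.378  0.084] 0.97
top grinder [ 0.546 -0.236  0.088] 0.72
scene cup [ 0.545 -0.239  0.088] 0.73
scene cup [ 0.548 -0.224  0.092] 0.69
scene handle [ 0.699 -0.049  0.017] 0.62
scene moka_base [ 0.378 -0.151  0.088] 0.94
scene grinder [ 0.547 -0.239  0.089] 0.9
```

View pics/w11.png

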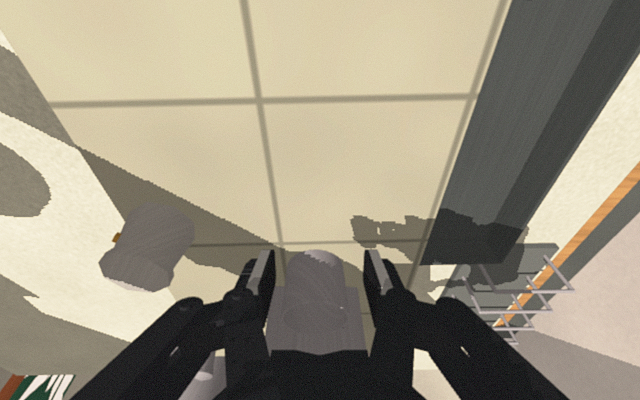

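View pics/s11z.png

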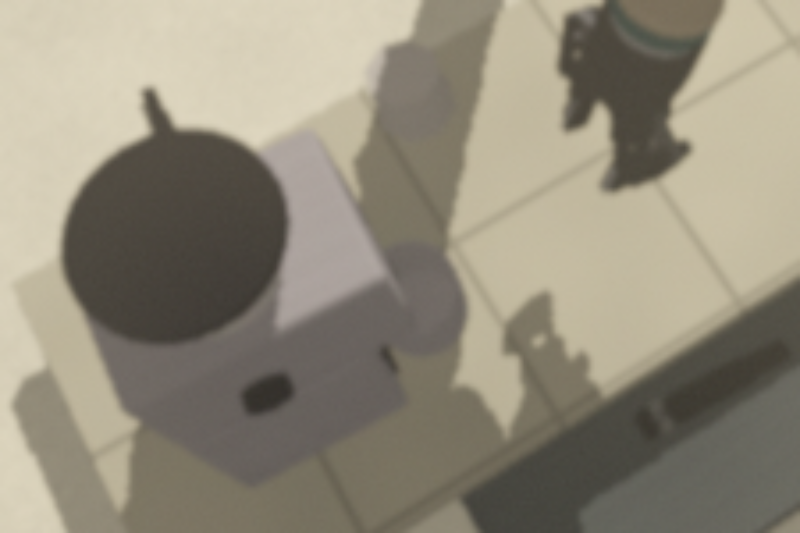

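View pics/t11.png

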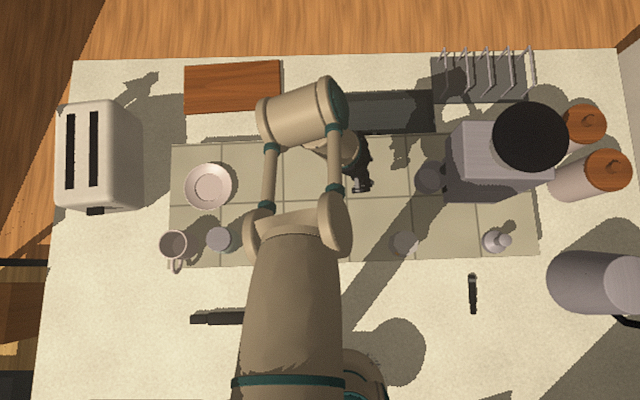

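The cup stands upright under the head at (0.547, -0.224), about 14 mm in front of the spout axis, which matches the pressed-in position. The handle is in the tray, the bystanders haven't moved and the gripper is clear.

```bash
python3 - <<'E'
from h import *
print(order.finish_job())
E
```

```text
the job is handed in; nothing more can be done
None
```

The job is handed in at about 20 s of the 58 s allowed. `finish_job` reports no verdict, so the results below are from my own checks.

- **Handle:** I pushed the middle-sized one off the far edge with both fingers. It lies flat in the tray: the scene camera put it at about (0.70, -0.05, 0.017).
- **Cup:** I cradled it with the tool tilted 22° and slid it under the spout, still upright. Fused camera estimates put its centre at about (0.547, -0.224). That is roughly 14 mm in front of the spout axis and about 1 mm sideways.
- **Button:** I could not see it behind the cup, so this is inferred. The push ran at about 5–6 N for roughly 10 mm, then travel stopped and the force rose to 9 N. The cup also ended where it should be with the button fully in.
- **Everything else:** The moka base and tamper measured within about 5 mm of where they started. I did not re-measure the saucer, mug and jar, but they look unmoved in the last top picture. The gripper never got near the button and ended clear of everything.

**Disagreements in the last checks:**
- The three cameras' cup estimates differed by up to 8 mm along the push direction (y = -0.220, -0.224 and -0.228).
- The scene camera's top-ranked cup estimate, at the grinder's own origin, was a false detection.
- The top camera missed the handle in the tray, because the arm was partly in the way.

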